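# Seat the grinding jar on the mill drive

## Robot

A 6-joint arm with a two-finger parallel gripper is mounted at the origin on the work surface; the furniture and walls round the work are solid. World frame = base frame: x ahead of the robot, y to its left, z up, the work surface at z = 0. Lengths are in m, angles in rad, forces in N, time in s.
With the tool pointing down it reaches from about 0.35 to 0.975 m from the base axis. Payload 4.9 kg.
Tool frame: the origin (TCP) lies between the finger pads; the fingertips stand 25 mm ahead of it and the grasp point (between the pads) lies 6 mm ahead of it (manip.tcp_to_tips is the z of the fingertips in the tool frame, in m); z points along the fingers, y is the line along which they close (so a half turn about z gives the same grasp; the last joint's range is limited). The gripper opens to 85 mm and grips with 20 to 120 N. Pads are 22 mm wide; open, the fingers measure 114 mm over their backs; the gripper's body (76 mm by 85 mm) begins 54 mm behind the grasp point. The pads swing forward as they close: fully open they stand 13 mm farther back than shut.
Start: joints at [1.205, 0.053, 1.613, -0, 1.476, -0.119], TCP at [0.153, 0.606, 0.256] pointing down, gripper open.
Joint ranges: [-3.01, 3.01], [-1.01, 2.22], [0.06, 2.58], [-1.02, 4.17], [0.09, 2.62], [-3.14, 3.14]. Speed limits (rad/s): [2.57, 2.57, 3.14, 3.14, 3.14, 3.14].

## Interface

Orientations are given as a unit quaternion [w, x, y, z].
In Python, from plant import manip gives the robot as it stands. The module is installed in compiled form; this text tells all that it offers.
- The arm moves only by the tool arm_command, never from a script. Its argument "moves" is a list of rows, each a list of 3 entries, a list of its own where there are three numbers: the opening, from -1 (shut) to 1 (fully open), then the shift along the tool's x, y, z in units of 0.15 m (1.0 is 0.15 m), then the turn about the tool's z in units of 2 pi rad (1.0 is 2 pi rad). A call has 1 to 20 rows; each row is the pose to reach, as a shift and turn from the pose commanded when the call began, along the tool's axes at that moment, turning the shorter way round; what a row does not reach only later rows make up. A row lasts 1/12 s, in which the tool goes at most 41.7 mm and 7.16 degrees, less where a joint would pass 70% of its speed; a pose out of reach is approached as far as the arm can. A call with a number of a shift or a turn outside -1 to 1 is refused whole. A call with a gripper value outside its range is refused whole. The fingers move at their own pace and stop on an object; the grip force is fixed at half the most. Time passes only in rows, so rows that repeat a pose let the fingers close. It gives the time, the measured TCP pose, the force, the opening and the grip force at its end, in the units of the state.
- manip.state(): the state, without advancing time (a new reading comes with each control period).
- manip.grab_frame(name): name is "side" or "top"; returns a dict with "frame" (400x640x3 uint8, red, green, blue), "fx", "fy", "cx", "cy" (pixels), "k1" (the pictures are not rectified: a ray, as slopes to the right and down, at radius r is drawn at 1 + k1 r^2 times it, then the intrinsics apply), "R" (3x3) and "t" (3): a world point X has camera coordinates R X + t. Camera axes: x right, y down, z forward; pixel columns grow to the right and rows downward; lengths in m; the calibration is good to about 2 mm. A picture is of the moment at which its call begins. There is no depth.
- manip.job_done(): hands the job in; it is judged then, once.
Trained networks look in a picture, given as the dict that the camera call returned (one of the last four; its "shot" number tells which), for a name from the list of things; names that differ only in an ending like _2 or _b are one class to them, and where a whole thing is asked for, a point or a joint stands for the part that bears it (a point fixed in the world has none). Each returns a list of dicts, best first, with "confidence" (0 to 1); they miss things now and then, are a little off and sometimes report something else, mostly with a low value. They report only what shows in the picture. A call takes as long as a camera call. They do not tell look-alikes from the thing itself.
- manip.search_frame(picture, target): "extent" ([left, top, right, bottom] in pixels, round what is visible of it).
The state is a dict: "time": time; "joint_pos": joint angles; "joint_vel": joint speeds; "joint_efforts": joint torques, N m; "tool_pos": TCP position; "tool_rot": TCP orientation; "contact_force": force on the tool from outside, world axes, zero at the start; "ft_torque": the same for the moment, N m; "gripper_width": opening from 0.0 (shut) to 1.0 (fully open); "grasp_force": force on a finger pad.
Only numpy, scipy, OpenCV 4.12 (cv2) and the standard library are available. Lean on these libraries where they do the work, as an engineer would, in place of code of your own. Each camera call takes 0.05 s, during which the arm holds its last target. There are 200 camera calls.

## Task

The clean grinding jar is lying on its draining rest. Lift it off, stand it upright on the bench and let go of it so that you can take it again from above; then lower it into the round well of the mill drive and turn it under light pressure until its slotted foot drops over the drive bar and the jar sits fully home, upright and released. Do not force the jar down, and leave the other things on the bench where they are.

Things in the scene. Friction and masses are not known exactly. Their poses are not given: they have to be found in the camera images.
- jar: closed metal grinding jar, 96 mm high, about 0.4 kg. Origin: centre of its underside; z runs up its axis to the lid. Four short feet under it leave a cross-shaped slot open to below: two slots, along its x and y, through the centre, 12 mm wide and 9 mm deep, so it fits the drive bar at every quarter turn. Above them a foot disc 59 mm in diameter, up to height 20. It stands by itself
- jar_body (a point): middle of the jar's plain round body, on the axis 42 mm above the underside; the body is 46 mm in diameter from height 20 to 64. The jar starts on the rest with its axis 30 degrees above level, grip end up and towards the rest's +x, its y axis along the rest's y; this point is then about 73 mm above the bench, with both sides and the top free for fingers
- jar_grip (a point): centre of the top face of the black bar grip on the jar's lid, 96 mm above the underside; the bar is 44 mm long along the jar's y, 14 mm wide (x) and stands 22 mm above the lid, which is 51 mm in diameter
- rest: low grey draining rest, fixed, base 110 x 80 mm; origin in the underside, z up. Two inclined rails carry the jar's body from below and a stop holds its foot; the jar lifts straight up off it
- drive: mill drive, fixed: white housing 130 x 150 mm, grey top 54 mm above the bench, with one round well in the middle. Origin: centre of the underside, z up
- mouth (a point): centre of the well's mouth, in the drive's top face 54 mm above the bench. The well is 63 mm in diameter and 18 mm deep, with a 3 mm chamfer round the mouth; the jar's foot disc goes in with 2 mm to spare all round
- well (a point): centre of the well's floor, 36 mm above the bench. Across it stands a drive bar 34 long, 8 wide, 8 mm high, on a stiff spindle (0.4 N m to turn it); which way it points differs each time and is not reported: find it by eye or feel. A jar with no slot over the bar rides on it, underside 8 mm above the floor; with a slot within about 5 degrees of the bar it can drop to the floor
- tip_box: blue box of pipette tips 84 x 122 x 86 mm, bystander, fixed to the bench
- bottle_amber: amber bottle 66 x 66 x 135 mm, bystander, fixed to the bench
- slide_box: flat dark blue box 102 x 175 x 40 mm, bystander, fixed to the bench
- lab_timer: small white timer 62 x 68 x 19 mm, bystander, fixed to the bench
- vial_a: small capped vial, black cap, 23 mm diameter, 51 mm high, bystander
- vial_b: small capped vial, white cap, 23 mm diameter, 51 mm high, bystander
- tally_counter: metal hand counter 63 x 71 x 29 mm, bystander
- forceps_a: steel forceps 126 mm long, bystander
Things that resemble listed ones, but are neither listed nor needed, are in the scene too. Leave any purple look-alike of the drive alone.

How it is judged:
On the way:
1. the jar stands upright on the bench, let go (height (world z) of jar below 0.006 m and angle between jar's own z axis and vertical below 0.08 rad and linear speed of jar below 0.03 m/s and contact force between the fingers and jar below 0.2 N), for 0.3 s.
At the end, for the whole second after the job is handed in: The jar stands upright (within 0.06 rad) in the well, its underside within 3 mm of the well's floor and within 5 mm of the well's centre, at rest (z of jar in the frame of well between -0.003 and 0.003 m and horizontal distance between jar and well below 0.005 m and angle between jar's own z axis and vertical below 0.06 rad and linear speed of jar below 0.02 m/s); the robot touches nothing.
It fails at once if the jar is forced down: it bears on the drive with more than 60 N while it is not yet home (contact force between jar and drive above 60 N and z of jar in the frame of well above 0.004 m).
It fails at once if a bystander is moved by more than 30 mm (distance of any of vial_a, vial_b, tally_counter, forceps_a from where it was at the start of the episode above 0.03 m).
It also fails if it takes over 64 s, if anything falls off the work surface, if the arm or the gripper's body presses on something with over 40 N, if the wrist force passes 120 N, or if a joint passes its speed limit or range.

## Working session

There is one attempt and no reset: what is moved stays moved. The work goes in short steps, Python scripts to look and compute and a tool call to move; the robot and the scene stay as the last step left them, time stands still between calls to the robot, and variables do not carry over. Pictures are saved under pics/ and viewed, at most 10 in all, crops included, and the job is handed in when it is done.

Besides the shell and the picture viewer there is one more tool, called after "Call:" as name(argument=value, ...) on one line, values as JSON. arm_command: Moves the arm, as the interface text tells. Shifts and turns lie within -1 to 1; 1 stands for 0.15 m of shift or 2 pi rad of turn. Its arguments: {"type":"object","properties":{"moves":{"type":"array"}},"required":["moves"]}

```bash
mkdir -p pics
cat > h.py <<'E'
import numpy as np,cv2
from plant import manip
def K(p): return np.array([[p['fx'],0,p['cx']],[0,p['fy'],p['cy']],[0,0,1.]])
def dist(p): return np.array([p['k1'],0,0,0,0.])
def ray(p,uv):
    n=cv2.undistortPoints(np.array([[uv]],float),K(p),dist(p))[0,0]
    R=np.array(p['R']);t=np.array(p['t'])
    d=R.T@np.array([n[0],n[1],1]); return -R.T@t,d/np.linalg.norm(d)
def at_z(p,uv,z):
    o,d=ray(p,uv); return o+d*(z-o[2])/d[2]
def tri(rs):
    A=np.zeros((3,3));b=np.zeros(3)
    for o,d in rs:
        M=np.eye(3)-np.outer(d,d);A+=M;b+=M@o
    x=np.linalg.solve(A,b); return x,[np.linalg.norm(np.cross(x-o,d)) for o,d in rs]
def proj(p,X):
    return cv2.projectPoints(np.array(X,float).reshape(-1,3),cv2.Rodrigues(np.array(p['R']))[0],np.array(p['t'],float),K(p),dist(p))[0][:,0]
def save(p,name,box=None,s=1):
    im=p['frame'][:,:,::-1]
    if box: l,t,r,b=box; im=im[t:b,l:r]
    cv2.imwrite('pics/'+name,cv2.resize(im,None,fx=s,fy=s,interpolation=cv2.INTER_CUBIC))
E
python3 - <<'E'
from h import *
import pickle
P={}
for n in('top','side'):
    p=manip.grab_frame(n);P[n]=p;save(p,n+'0.png')
    print(n,p['fx'],p['k1'],(-np.array(p['R']).T@np.array(p['t'])).round(3))
    for o in('jar','jar_body','jar_grip','rest','drive','mouth'):
        for d in manip.search_frame(p,o)[:3]: print(o,np.round(d['extent'],1),round(d['confidence'],2))
pickle.dump(P,open('P0.pkl','wb'))
print(manip.state(),manip.tcp_to_tips)
E
```

```text
top 372.2275723044563 -0.002571729080488242 [ 0.422 -0.018  1.14 ]
jar [229.5 172.  255.4 210.5] 0.6
jar [318.8 168.5 384.9 223.4] 0.55
jar_body [229.6 169.5 253.  211.8] 0.93
jar_grip [229.2 173.1 255.1 211.8] 0.96
rest [226.9 179.5 265.4 219.9] 0.68
drive [320.9 161.5 384.5 220. ] 0.8
drive [315.8 243.  378.4 298.7] 0.74
mouth [320.6 164.9 384.6 221.5] 0.75
mouth [314.8 241.7 380.  302.7] 0.59
side 363.23093547502424 -0.08368851326656183 [0.449 0.731 0.508]
jar [263.8 236.  316.7 284.4] 0.83
jar [204.4 198.4 264.3 248.2] 0.46
jar_body [263.1 236.7 316.2 283.5] 0.66
jar_grip [262.5 233.3 317.6 282.8] 0.55
rest [255.4 257.6 324.4 309.3] 0.75
drive [359.2 182.9 417.8 238.4] 0.76
drive [276.6 218.6 281.2 236.7] 0.54
mouth [359.2 183.6 419.7 234.3] 0.95
mouth [265.9 179.2 337.9 226.9] 0.57
{'time': 0.7, 'joint_pos': array([ 1.20501483e+00,  5.26630265e-02,  1.61283896e+00, -1.48069419e-05,
        1.47599245e+00, -1.19022594e-01]), 'joint_vel': array([ 0.00134671,  0.00055791, -0.0004842 , -0.00076211,  0.00161504,
        0.00172456]), 'joint_efforts': array([ 6.21049312e-04, -3.93549120e+01, -3.70372546e+01,  7.66411745e-05,
        2.39975661e-04,  9.84517897e-06]), 'tool_pos': array([0.15268339, 0.60607045, 0.25636303]), 'tool_rot': array([1.89424918e-05, 1.23065972e-01, 9.92398491e-01, 4.59034169e-05]), 'contact_force': array([-1.04663044,  0.54810125, -1.40802132]), 'ft_torque': array([ 0.04588622,  0.01873528, -0.04351084]), 'grasp_force': 0.0, 'gripper_width': 1.0011668843667505} 0.025
```

View pics/top0.png

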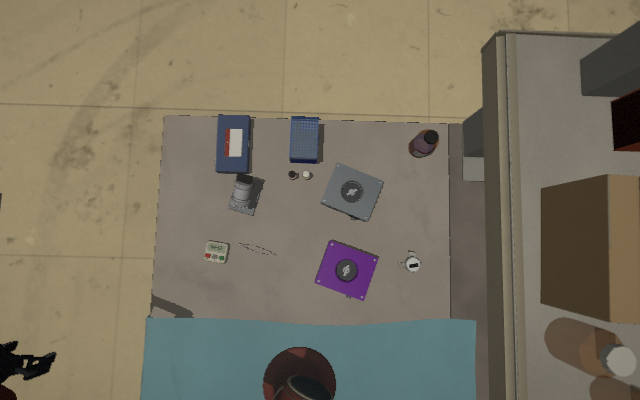

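View pics/side0.png

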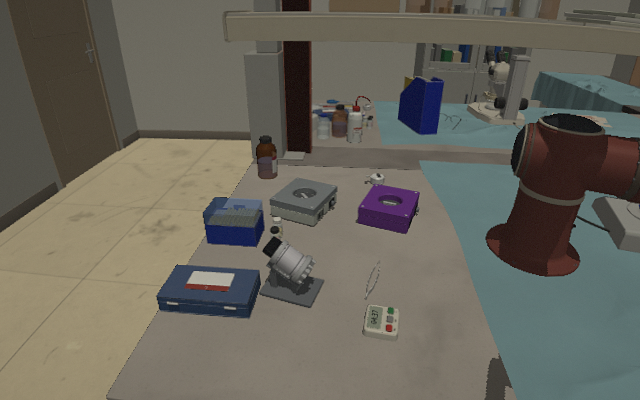

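The drive candidates are grey-topped at top (352,191) / side (304,200), and purple at top (346,270) / side (390,207). The text says a white housing with a grey top, so the grey one is the target. The jar lies on its rest at top (241,192) / side (290,260). I'll confirm with an enlarged crop.

Run:
```python
from h import *
import pickle
P=pickle.load(open('P0.pkl','rb'))
def c(n,l,t,w,h,s): 
    return cv2.resize(P[n]['frame'][t:t+h,l:l+w,::-1],(w*s,h*s),interpolation=cv2.INTER_CUBIC)
a=np.hstack([c('top',220,165,50,55,8)[:,:],c('side',255,225,50,55,8)[:, :0],c('top',317,162,50+20,55,5)[:0] if 0 else cv2.resize(P['top']['frame'][160:224,318:386,::-1],(400,440),interpolation=cv2.INTER_CUBIC)])
b=np.zeros((0,800,3),np.uint8)
cv2.imwrite('pics/crop_top.png',a)
b=np.hstack([cv2.resize(P['side']['frame'][228:308,250:330,::-1],(400,400),interpolation=cv2.INTER_CUBIC),cv2.resize(P['side']['frame'][170:230,264:344,::-1],(400,300),interpolation=cv2.INTER_CUBIC).copy() if 0 else cv2.resize(P['side']['frame'][165:245,264:344,::-1],(400,400),interpolation=cv2.INTER_CUBIC)])
cv2.imwrite('pics/crop_side.png',b)
```

```text
(no output)
```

View pics/crop_top.png

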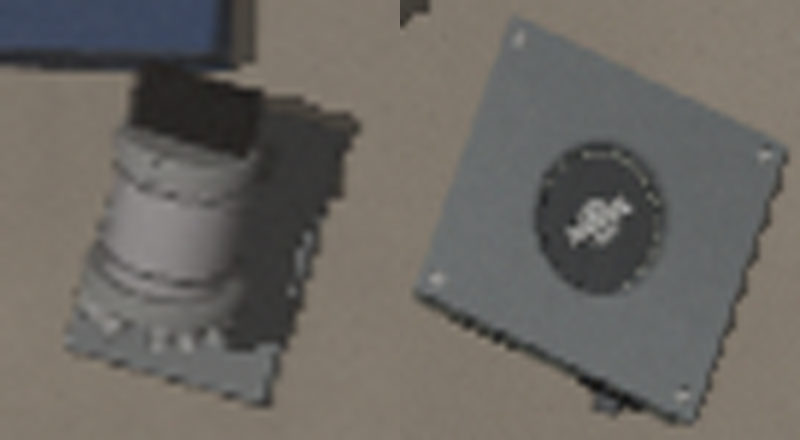

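View pics/crop_side.png

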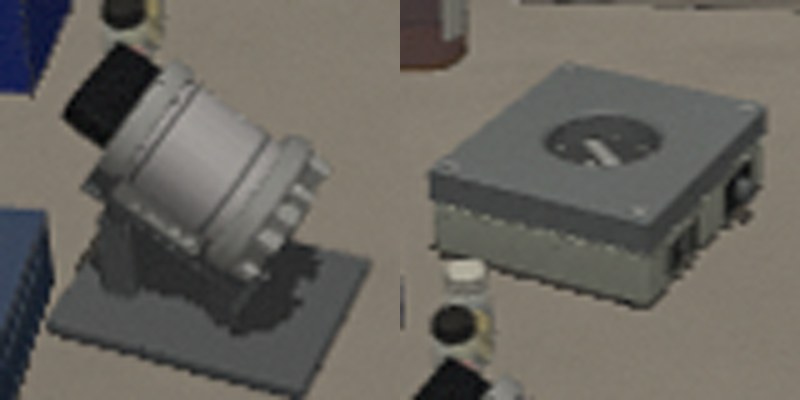

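The crops show the grey-topped drive with its pale bar in the well at crop (600,220). The jar lies tilted with its black grip up towards the slide box, and neither is the purple part. Next I fit the pose from the silhouette edges in both views.

```bash
cat > fit.py <<'E'
from h import *
import pickle
from scipy.optimize import least_squares
P=pickle.load(open('P0.pkl','rb'))
T=lambda x,y:np.array([220+x/8,165+y/8]); S=lambda x,y:np.array([250+x/5,228+y/5])
D=lambda x,y:np.array([318+(x-400)/5.882,160+y/6.875]); DS=lambda x,y:np.array([264+(x-400)/5,165+y/5])
ct=[D(515,18),D(787,152),D(690,425),D(415,292)]; cs=[DS(570,62),DS(768,105),DS(655,222),DS(430,172)]
C=[]
for a in ct:
    pass
pt,ps=P['top'],P['side']
top=[at_z(pt,a,.054) for a in ct]; side=[at_z(ps,a,.054) for a in cs]
print('drive corners top',np.round(top,3).tolist()); print('side',np.round(side,3).tolist())
print('centres',np.mean(top,0).round(4),np.mean(side,0).round(4))
print('well from top',at_z(pt,D(600,218),.054).round(4),'side',at_z(ps,DS(603,139),.054).round(4))
# triangulate centres by matching corners
idx=min(([np.roll([0,1,2,3],k) for k in range(4)]),key=lambda i:sum(np.linalg.norm(top[a]-side[b]) for a,b in enumerate(i)))
for a,b in enumerate(idx): x,r=tri([ray(pt,ct[a]),ray(ps,cs[b])]);print('tri',x.round(4),np.round(r,4))
for a,b in((top[0],top[1]),(top[1],top[2]),(side[0],side[1]),(side[1],side[2])):
    d=b-a;print('edge',np.linalg.norm(d).round(3),np.degrees(np.arctan2(d[1],d[0])).round(1))
b=[at_z(pt,D(*q),.044) for q in((567,238),(632,203))];d=b[1]-b[0];print('bar top',np.round(b,4).tolist(),np.degrees(np.arctan2(d[1],d[0])))
b=[at_z(ps,DS(*q),.044) for q in((590,143),(613,165))];d=b[1]-b[0];print('bar side',np.round(b,4).tolist(),np.degrees(np.arctan2(d[1],d[0])))
r=[at_z(pt,T(*q),.004) for q in((355,115),(270,405),(68,345))]
for a,c in((1,0),(2,1)):
    d=r[c]-r[a];print('rest edge',np.linalg.norm(d).round(3),np.degrees(np.arctan2(d[1],d[0])).round(1))
th=np.linspace(0,2*np.pi,73)
cyl=lambda R,z0,z1:np.array([[R*np.cos(t),R*np.sin(t),z] for t in th for z in(z0,z1)])
grip=np.array([[x,y,z] for x in(-.007,.007) for y in(-.022,.022) for z in(.074,.096)]);body=cyl(.023,.02,.064);foot=cyl(.0295,.009,.02)
obs=[(pt,grip,T(203,76),(.22,-.976)),(pt,grip,T(135,94),(-.99,-.16)),(pt,grip,T(258,121),(.97,.23)),(pt,body,T(108,220),(-.986,-.16)),(pt,body,T(240,226),(.99,.11)),
(ps,grip,S(92,78),(-.8,-.6)),(ps,grip,S(141,56),(.55,-.83)),(ps,grip,S(84,131),(-.64,.77)),(ps,body,S(238,106),(.55,-.83)),(ps,body,S(164,204),(-.61,.79))]
def pose(v):
    x,y,z,yaw,el=v
    a=np.array([np.cos(el)*np.cos(yaw),np.cos(el)*np.sin(yaw),np.sin(el)]);Y=np.array([-np.sin(yaw),np.cos(yaw),0]);X=np.cross(Y,a)
    R=np.c_[X,Y,a]; return R,np.array([x,y,z])-R@[0,0,.042]
def res(v):
    R,o=pose(v); return [np.max(proj(p,m@R.T+o)@np.array(n))-np.array(n)@q for p,m,q,n in obs]
s=least_squares(res,[.43,.22,.073,-.2,.52])
print('jar_body',s.x[:3].round(4),'yaw/el',np.degrees(s.x[3:]).round(1),'res',np.round(s.fun,1))
E
python3 fit.py
```

```text
drive corners top [[0.647, -0.097, 0.054], [0.592, -0.235, 0.054], [0.473, -0.187, 0.054], [0.526, -0.049, 0.054]]
side [[0.593, -0.232, 0.054], [0.475, -0.185, 0.054], [0.525, -0.049, 0.054], [0.648, -0.09, 0.054]]
centres [ 0.5595 -0.1418  0.054 ] [ 0.5602 -0.139   0.054 ]
well from top [ 0.5607 -0.1408  0.054 ] side [ 0.5619 -0.1357  0.054 ]
tri [ 0.6483 -0.0967  0.0503] [0.001 0.001]
tri [ 0.593  -0.235   0.0524] [0.0008 0.0008]
tri [ 0.4739 -0.1871  0.0531] [0.0007 0.0007]
tri [ 0.5258 -0.0489  0.0541] [0.0006 0.0006]
edge 0.149 -111.6
edge 0.128 158.1
edge 0.127 158.7
edge 0.145 69.6
bar top [[0.5528, -0.1254, 0.044], [0.569, -0.1581, 0.044]] -63.7351155254602
bar side [[0.571, -0.1493, 0.044], [0.5554, -0.1251, 0.044]] 122.74835841993006
rest edge 0.116 -14.0
rest edge 0.08 -105.1
jar_body [0.5477 0.1789 0.0718] yaw/el [-13.5  29.6] res [ 0.3  0.7  0.3 -0.1  0.4 -0.3  1.4  1.5  0.2 -0. ]
```

The fit is consistent: the jar body is at (0.548, 0.179, 0.072), yaw −13.5°, elevation 29.6°. The drive centre is at (0.560, −0.140) with its top at about 0.053, and the bar points at about −60°. The tool's y already lies along the jar's y, so I can move over.

Call:
arm_command(moves=[[1,[-0.81,-0.53,0],0],[1,[-0.81,-0.53,0],0],[1,[-0.81,-0.53,0],0],[1,[-0.81,-0.53,0],0],[1,[-0.81,-0.53,0],0]])

```text
time: 1.12
tool_pos: [0.2535, 0.4969, 0.2565]
tool_rot: [0.001, 0.125, 0.992, -0.0]
contact_force: [0.1, 0.9, -0.7]
gripper_width: 1.001
grasp_force: 0.0
```

Call:
arm_command(moves=[[1,[-0.81,-0.53,0],0],[1,[-0.81,-0.53,0],0],[1,[-0.81,-0.53,0],0],[1,[-0.81,-0.53,0],0],[1,[-0.81,-0.53,0],0]])

```text
time: 1.53
tool_pos: [0.3516, 0.3906, 0.2566]
tool_rot: [0.001, 0.125, 0.992, -0.0]
contact_force: [0.6, 0.1, 0.2]
gripper_width: 1.001
grasp_force: 0.0
```

Call:
arm_command(moves=[[1,[-0.81,-0.53,0],0],[1,[-0.81,-0.53,0],0],[1,[-0.81,-0.53,0],0],[1,[-0.81,-0.53,0],0],[1,[-0.81,-0.53,0],0]])

```text
time: 1.95
tool_pos: [0.4498, 0.2842, 0.2564]
tool_rot: [0.0, 0.125, 0.992, -0.0]
contact_force: [0.1, -0.2, 0.5]
gripper_width: 0.998
grasp_force: 0.0
```

Call:
arm_command(moves=[[1,[-0.81,-0.53,0],0],[1,[-0.81,-0.53,0],0],[1,[-0.81,-0.53,0],0],[1,[-0.81,-0.53,0],0],[1,[-0.81,-0.53,0],0],[1,[-0.81,-0.53,0],0]])

```text
time: 2.45
tool_pos: [0.5462, 0.1799, 0.2561]
tool_rot: [-0.001, 0.123, 0.992, 0.0]
contact_force: [-0.3, 0.1, 0.5]
gripper_width: 1.0
grasp_force: 0.0
```

```bash
cat >> h.py <<'E'
def go(x,y,z,yaw=None):
    "print shift units for target TCP; yaw = wanted world angle of tool y, deg (mod 180)"
    from scipy.spatial.transform import Rotation as Ro
    s=manip.state();q=s['tool_rot'];R=Ro.from_quat([q[1],q[2],q[3],q[0]]).as_matrix()
    d=R.T@(np.array([x,y,z])-s['tool_pos'])/.15
    a=np.degrees(np.arctan2(R[1,1],R[0,1]));t=0
    if yaw is not None: t=-(((yaw-a)+90)%180-90)/360
    print('t',round(s['time'],2),'tcp',s['tool_pos'].round(4),'yawY',a.round(2),'tilt',np.degrees(np.arccos(-R[2,2])).round(2),'shift',d.round(3),'turn',round(t,4),'F',s['contact_force'].round(1),'w',round(s['gripper_width'],3),'g',round(s['grasp_force'],1),'j6',s['joint_pos'][5].round(2))
E
python3 -c "
from h import *
go(.546,.1793,.0808,76.5)"
```

```text
t 2.45 tcp [0.5462 0.1799 0.2561] yawY 75.84 tilt 0.08 shift [-1.000e-03 -5.000e-03  1.169e+00] turn -0.0018 F [-0.3  0.1  0.5] w 1.0 g 0.0 j6 -1.14
```

Call:
arm_command(moves=[[1,[0,0,0.95],0],[1,[0,0,0.95],0],[1,[0,0,0.95],0],[1,[0,0,0.95],0],[1,[0,0,0.95],0]])

```text
time: 2.87
tool_pos: [0.5408, 0.1804, 0.1073]
tool_rot: [-0.006, 0.122, 0.993, -0.001]
contact_force: [-0.8, -0.6, -1.2]
gripper_width: 1.0
grasp_force: 0.0
```

Call:
arm_command(moves=[[1,[0,-0.005,0.1],-0.002],[1,[0,-0.005,0.22],-0.002],[1,[0,-0.005,0.22],-0.002]])

```text
time: 3.12
tool_pos: [0.5443, 0.1797, 0.0796]
tool_rot: [-0.002, 0.116, 0.993, -0.0]
contact_force: [-1.0, -0.1, -1.1]
gripper_width: 1.004
grasp_force: 0.0
```

Call:
arm_command(moves=[[-1,[0,0,0],0],[-1,[0,0,0],0],[-1,[0,0,0],0],[-1,[0,0,0],0],[-1,[0,0,0],0],[-1,[0,0,0],0],[-1,[0,0,0],0],[-1,[0,0,0],0],[-1,[0,0,0],0],[-1,[0,0,0],0]])

```text
time: 3.95
tool_pos: [0.5479, 0.181, 0.0843]
tool_rot: [0.002, 0.117, 0.993, 0.003]
contact_force: [-1.1, 7.5, 5.5]
gripper_width: 0.516
grasp_force: 60.8
```

```bash
python3 -c "
from h import *
go(.546,.1793,.0808,76.5)"
```

```text
t 3.95 tcp [0.5479 0.181  0.0843] yawY 76.57 tilt 0.46 shift [ 0.01  -0.014  0.023] turn 0.0002 F [-1.1  7.5  5.5] w 0.516 g 60.8 j6 -1.15
```

Call:
arm_command(moves=[[-1,[0,0,-0.1],0],[-1,[0,0,-0.3],0],[-1,[0,0,-0.5],0],[-1,[0,0,-0.6],0],[-1,[0,0,-0.6],0],[-1,[0,0,-0.6],0]])

```text
time: 4.45
tool_pos: [0.5463, 0.1783, 0.1716]
tool_rot: [0.001, 0.117, 0.993, 0.0]
contact_force: [-0.2, 0.0, -4.5]
gripper_width: 0.516
grasp_force: 62.7
```

```bash
python3 -c "
from h import *
go(.51,.053,.174,76.5)
p=manip.grab_frame('side');save(p,'side1.png',(200,140,360,260),5)"
```

```text
t 4.45 tcp [0.5463 0.1783 0.1716] yawY 76.58 tilt 0.1 shift [ 0.042 -0.869 -0.017] turn 0.0002 F [-0.2  0.  -4.5] w 0.516 g 62.7 j6 -1.15
```

View pics/side1.png

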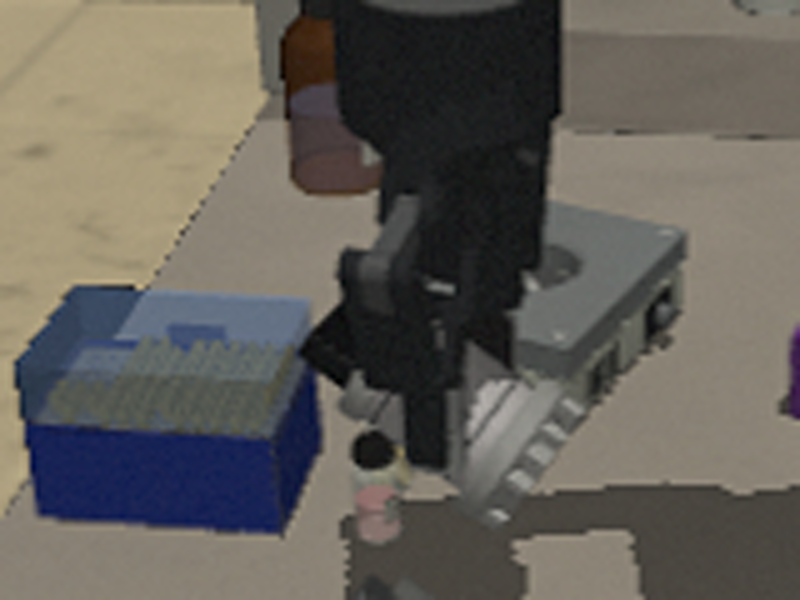

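The jar is held at its 30° tilt and clear of the rest. The black grip is at crop (340,350) and the slotted foot at (500,450). I move over free bench, lower until the foot edge touches, then pivot it upright by dragging.

Call:
arm_command(moves=[[-1,[0.04,-0.3,0],0],[-1,[0.04,-0.6,0],0],[-1,[0.04,-0.87,0],0],[-1,[0.04,-0.87,0],0],[-1,[0.04,-0.87,0],0]])

```text
time: 4.92
tool_pos: [0.5078, 0.0506, 0.1679]
tool_rot: [-0.002, 0.119, 0.993, -0.0]
contact_force: [-0.1, 0.8, -4.7]
gripper_width: 0.515
grasp_force: 63.5
```

Call:
arm_command(moves=[[-1,[0,0,0.25],0],[-1,[0,0,0.5],0],[-1,[0,0,0.7],0],[-1,[0,0,0.7],0],[-1,[0,0,0.7],0]])

```text
time: 5.33
tool_pos: [0.5073, 0.0536, 0.0627]
tool_rot: [-0.004, 0.116, 0.993, -0.0]
contact_force: [0.7, 0.6, -3.4]
gripper_width: 0.515
grasp_force: 63.4
```

Call:
arm_command(moves=[[-1,[0,0,0.03],0],[-1,[0,0,0.06],0],[-1,[0,0,0.06],0]])

```text
time: 5.58
tool_pos: [0.5111, 0.0529, 0.0581]
tool_rot: [0.001, 0.117, 0.993, 0.0]
contact_force: [-0.8, 0.0, -4.8]
gripper_width: 0.515
grasp_force: 63.5
```

Call:
arm_command(moves=[[-1,[0,0,0.02],0],[-1,[0,0,0.02],0]])

```text
time: 5.75
tool_pos: [0.5105, 0.0527, 0.0545]
tool_rot: [0.001, 0.117, 0.993, 0.0]
contact_force: [0.7, 0.1, -4.1]
gripper_width: 0.517
grasp_force: 63.5
```

Call:
arm_command(moves=[[-1,[0,0,0.02],0],[-1,[0,0,0.02],0]])

```text
time: 5.92
tool_pos: [0.511, 0.0526, 0.052]
tool_rot: [0.001, 0.117, 0.993, 0.0]
contact_force: [-0.7, 0.5, 0.7]
gripper_width: 0.521
grasp_force: 64.6
```

Call:
arm_command(moves=[[-1,[0.02,0,0.01],0],[-1,[0.04,0,0.01],0],[-1,[0.06,0,0.005],0],[-1,[0.083,0,0],0],[-1,[0.083,0,0],0]])

```text
time: 6.33
tool_pos: [0.498, 0.0557, 0.0518]
tool_rot: [0.001, 0.117, 0.993, 0.0]
contact_force: [2.0, -1.7, 6.6]
gripper_width: 0.514
grasp_force: 64.5
```

```bash
python3 -c "
from h import *
go(.511,.0526,.052,76.5)
p=manip.grab_frame('side');save(p,'side2.png',(240,170,360,260),6)"
```

```text
t 6.33 tcp [0.498  0.0557 0.0518] yawY 76.58 tilt 0.07 shift [-0.089 -0.    -0.001] turn 0.0002 F [ 2.  -1.7  6.6] w 0.514 g 64.5 j6 -1.37
```

View pics/side2.png

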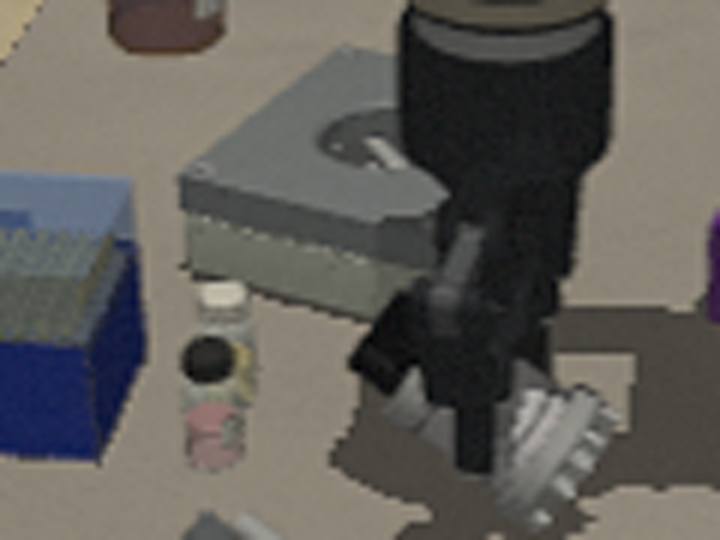

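The jar slid rather than pivoted: the foot edge is on the bench at crop (560,470) and still tilted about 33°, and the force ratio gives a bench friction of about 0.24. So I'll tip it by pressing the upper body against the fixed slide_box's free left edge. First I measure that edge.

Run:
```python
from h import *
import pickle
P=pickle.load(open('P0.pkl','rb'));p=P['top'];im=p['frame'].astype(int)
for v in(120,130,140,150,160,168):
    row=im[v,200:262]; d=row[:,2]-row[:,0]; c=np.where(d>15)[0]
    print(v,200+c[0],200+c[-1],at_z(p,(200+c[0]-.0,v),.04).round(4))
for n in('top','side'):
    print([(np.round(d['extent'],1),round(d['confidence'],2)) for d in manip.search_frame(manip.grab_frame(n),'slide_box')[:2]])
ps=P['side']
# far-left/near edge of box top in the side picture: (160,290)-(250,293)
for q in((161,289),(205,292),(248,295),(170,267),(258,272)): print(q,at_z(ps,q,.04).round(4))
for o in ('lab_timer','forceps_a'):
    for d in manip.search_frame(p if 0 else manip.grab_frame('top'),o)[:1]: print(o,d['extent'])
go(.62,.40,.15,-13.5+0)
```

```text
120 218 248 [0.77   0.2667 0.04  ]
130 218 248 [0.7391 0.2651 0.04  ]
140 217 247 [0.7082 0.2665 0.04  ]
150 217 247 [0.6776 0.2649 0.04  ]
160 216 246 [0.647  0.2663 0.04  ]
168 216 246 [0.6228 0.265  0.04  ]
[(array([214. , 109.9, 252.4, 174.7]), 0.85)]
[(array([156.2, 266.6, 261.9, 318.9]), 0.92)]
(161, 289) [0.7876 0.2516 0.04  ]
(205, 292) [0.7013 0.2499 0.04  ]
(248, 295) [0.6196 0.2491 0.04  ]
(170, 267) [0.799  0.1872 0.04  ]
(258, 272) [0.6162 0.1835 0.04  ]
lab_timer [203.2, 239.1, 231.3, 261.1]
t 6.78 tcp [0.4981 0.0557 0.0518] yawY 76.58 tilt 0.02 shift [-0.258  2.421 -0.654] turn -0.2498 F [ 0.4 -0.8  6.6] w 0.517 g 64.5 j6 -1.37
```

Run:
```python
from h import *
import pickle
P=pickle.load(open('P0.pkl','rb'));p=P['top'];im=p['frame'].astype(int)
for v in(120,130,140,150,158):
    row=im[v,280:330]; d=row[:,2]-row[:,0]; c=np.where(d>15)[0]
    print(v,280+c[0],280+c[-1],at_z(p,(280+c[0],v),.086).round(4),at_z(p,(280+c[-1],v),.086).round(4),at_z(p,(280+c[0],v),.0).round(4))
a=np.hstack([cv2.resize(p['frame'][108:172,280:330,::-1],(400,512),interpolation=cv2.INTER_CUBIC),cv2.resize(P['side']['frame'][190:254,200:250+15,::-1],(400,512-118),interpolation=cv2.INTER_CUBIC).copy() if 0 else cv2.resize(P['side']['frame'][188:252,200:250+14,::-1][:, :50+14],(400,512),interpolation=cv2.INTER_CUBIC)])
cv2.imwrite('pics/tip.png',a)
go(.69,.13,.18,0)
```

```text
120 291 318 [0.762  0.0436 0.086 ] [ 0.7644 -0.0349  0.086 ] [0.7897 0.0486 0.    ]
130 290 317 [0.7321 0.0456 0.086 ] [ 0.7345 -0.0327  0.086 ] [0.7574 0.0508 0.    ]
140 290 317 [0.7025 0.0446 0.086 ] [ 0.7048 -0.0334  0.086 ] [0.7253 0.0497 0.    ]
150 289 317 [0.6729 0.0466 0.086 ] [ 0.6753 -0.0341  0.086 ] [0.6934 0.0518 0.    ]
158 290 300 [0.6495 0.043  0.086 ] [0.6504 0.0142 0.086 ] [0.6681 0.0479 0.    ]
t 6.78 tcp [0.4981 0.0557 0.0518] yawY 76.58 tilt 0.02 shift [-1.13   0.779 -0.854] turn 0.2127 F [ 0.4 -0.8  6.6] w 0.517 g 64.5 j6 -1.37
```

View pics/tip.png

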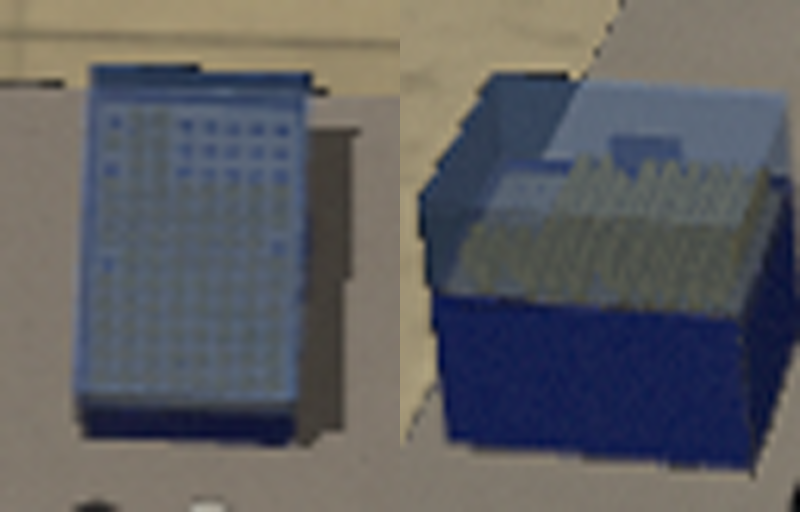

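The crops show tip_box as a closed solid box, 86 mm tall, with its left edge at y ≈ 0.045 for x between 0.65 and 0.77. I'll press the lid rim down on that fixed edge to tip the jar up.

Call:
arm_command(moves=[[-1,[0,0,-0.25],0],[-1,[0,0,-0.5],0],[-1,[0,0,-0.75],0],[-1,[0,0,-0.98],0],[-1,[0,0,-0.98],0],[-1,[0,0,-0.98],0]])

```text
time: 7.28
tool_pos: [0.4973, 0.0558, 0.1981]
tool_rot: [-0.0, 0.117, 0.993, 0.0]
contact_force: [0.0, -0.3, -5.6]
gripper_width: 0.513
grasp_force: 64.3
```

Call:
arm_command(moves=[[-1,[-0.2,0.1,0],0.018],[-1,[-0.4,0.2,0],0.036],[-1,[-0.6,0.3,0],0.054],[-1,[-0.8,0.4,0],0.072],[-1,[-0.98,0.455,0],0.09],[-1,[-0.98,0.455,0],0.108],[-1,[-0.98,0.455,0],0.126],[-1,[-0.98,0.455,0],0.144],[-1,[-0.98,0.455,0],0.162],[-1,[-0.98,0.455,0],0.18],[-1,[-0.98,0.455,0],0.198],[-1,[-0.98,0.455,0],0.2127],[-1,[-0.98,0.455,0],0.2127],[-1,[-0.98,0.455,0],0.2127]])

```text
time: 8.45
tool_pos: [0.6542, 0.0879, 0.1932]
tool_rot: [-0.003, 0.706, 0.708, -0.003]
contact_force: [0.3, -0.1, -5.3]
gripper_width: 0.519
grasp_force: 63.8
```

```bash
python3 -c "
from h import *
go(.70,.078,.115,0)"
```

```text
t 8.45 tcp [0.6542 0.0879 0.1932] yawY 0.15 tilt 0.46 shift [-0.066  0.309  0.519] turn 0.0004 F [ 0.3 -0.1 -5.3] w 0.519 g 63.8 j6 0.02
```

Call:
arm_command(moves=[[-1,[-0.03,0.15,0],0],[-1,[-0.065,0.31,0],0],[-1,[-0.065,0.31,0.2],0],[-1,[-0.065,0.31,0.4],0],[-1,[-0.065,0.31,0.5],0],[-1,[-0.065,0.31,0.5],0],[-1,[-0.065,0.31,0.5],0]])

```text
time: 9.03
tool_pos: [0.7014, 0.0782, 0.1202]
tool_rot: [-0.002, 0.707, 0.707, -0.002]
contact_force: [-0.2, -0.6, -3.9]
gripper_width: 0.515
grasp_force: 63.9
```

Call:
arm_command(moves=[[-1,[0,0,0.03],0],[-1,[0,0,0.06],0],[-1,[0,0,0.06],0]])

```text
time: 9.28
tool_pos: [0.7036, 0.0782, 0.1148]
tool_rot: [0.001, 0.707, 0.707, 0.001]
contact_force: [-1.1, 0.4, -4.6]
gripper_width: 0.516
grasp_force: 64.1
```

Call:
arm_command(moves=[[-1,[0,0,0.02],0],[-1,[0,0,0.04],0],[-1,[0,0,0.04],0]])

```text
time: 9.53
tool_pos: [0.7035, 0.0782, 0.108]
tool_rot: [0.0, 0.707, 0.707, 0.0]
contact_force: [-0.1, 1.1, -3.4]
gripper_width: 0.514
grasp_force: 64.3
```

Call:
arm_command(moves=[[-1,[0,0,0.02],0],[-1,[0,0,0.04],0],[-1,[0,0,0.04],0]])

```text
time: 9.78
tool_pos: [0.7046, 0.0786, 0.1063]
tool_rot: [0.001, 0.707, 0.707, 0.001]
contact_force: [-5.0, 2.4, 9.0]
gripper_width: 0.515
grasp_force: 66.1
```

Call:
arm_command(moves=[[-1,[0,0,0.02],0],[-1,[0,0,0.04],0],[-1,[0,0,0.04],0]])

```text
time: 10.03
tool_pos: [0.7052, 0.0805, 0.1013]
tool_rot: [0.001, 0.707, 0.707, 0.003]
contact_force: [-5.6, 8.2, 13.0]
gripper_width: 0.517
grasp_force: 67.4
```

Call:
arm_command(moves=[[-1,[0,0,0.02],0],[-1,[0,0,0.04],0],[-1,[0,0,0.04],0]])

```text
time: 10.28
tool_pos: [0.7056, 0.0816, 0.0955]
tool_rot: [0.0, 0.707, 0.707, 0.004]
contact_force: [-3.7, 10.8, 12.4]
gripper_width: 0.519
grasp_force: 70.0
```

Call:
arm_command(moves=[[-1,[0,0,0.02],0],[-1,[0,0,0.04],0],[-1,[0,0,0.04],0]])

```text
time: 10.53
tool_pos: [0.7058, 0.0822, 0.0894]
tool_rot: [0.0, 0.707, 0.708, 0.005]
contact_force: [-3.2, 12.4, 11.9]
gripper_width: 0.518
grasp_force: 75.7
```

```bash
python3 -c "
from h import *
go(.70,.078,.08,0)
p=manip.grab_frame('side');save(p,'side3.png',(200,130,360,250),5)"
```

```text
t 10.53 tcp [0.7058 0.0822 0.0894] yawY 0.07 tilt 0.55 shift [-0.028 -0.039  0.062] turn 0.0002 F [-3.2 12.4 11.9] w 0.518 g 75.7 j6 0.01
```

View pics/side3.png

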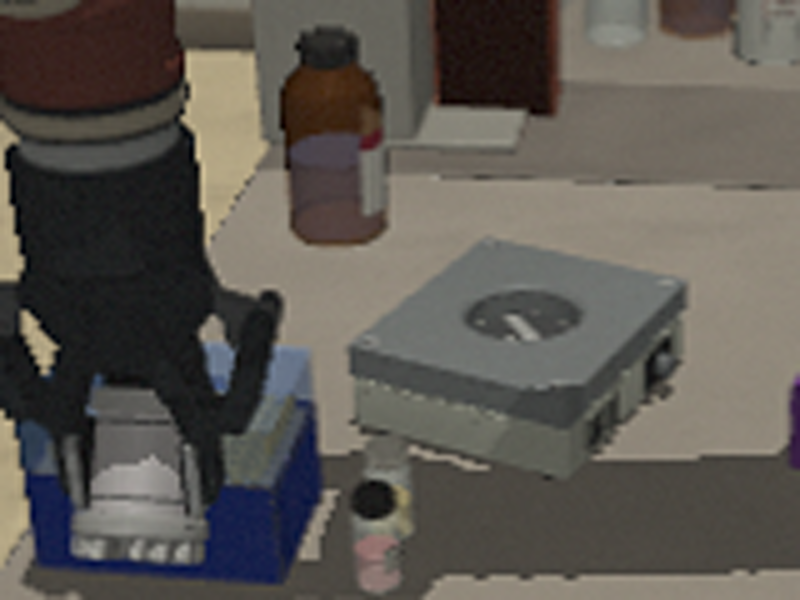

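The jar is clearly rotating upright in the fingers (body at crop (140,450), foot at (140,540)). I'll continue.

Call:
arm_command(moves=[[-1,[0,0,0.02],0],[-1,[0,0,0.04],0],[-1,[0,0,0.04],0]])

```text
time: 10.83
tool_pos: [0.7076, 0.0832, 0.0851]
tool_rot: [0.001, 0.707, 0.708, 0.007]
contact_force: [0.8, 16.9, 10.6]
gripper_width: 0.519
grasp_force: 80.6
```

Call:
arm_command(moves=[[-1,[0,0,0.02],0],[-1,[0,0,0.03],0],[-1,[0,0,0.03],0]])

```text
time: 11.08
tool_pos: [0.708, 0.0832, 0.0832]
tool_rot: [0.002, 0.707, 0.708, 0.007]
contact_force: [-5.8, 16.6, 22.7]
gripper_width: 0.515
grasp_force: 84.3
```

Call:
arm_command(moves=[[-1,[0.04,0,-0.2],0],[-1,[0.04,0,-0.4],0],[-1,[0.04,0,-0.6],0],[-1,[0.04,0,-0.6],0],[-1,[0.04,0,-0.6],0]])

```text
time: 11.5
tool_pos: [0.7048, 0.0841, 0.166]
tool_rot: [0.002, 0.707, 0.707, 0.002]
contact_force: [0.1, -0.4, -5.5]
gripper_width: 0.518
grasp_force: 82.2
```

Call:
arm_command(moves=[[-1,[-0.1,-0.3,0],0],[-1,[-0.2,-0.6,0],0],[-1,[-0.25,-0.85,0],0],[-1,[-0.25,-0.85,0],0],[-1,[-0.25,-0.85,0],0]])

```text
time: 11.92
tool_pos: [0.5703, 0.0462, 0.1579]
tool_rot: [-0.003, 0.707, 0.707, -0.003]
contact_force: [0.9, -0.2, -4.4]
gripper_width: 0.516
grasp_force: 81.9
```

Call:
arm_command(moves=[[-1,[0,-0.3,0],0],[-1,[0,-0.6,0],0],[-1,[0,-0.8,0],0],[-1,[0,-0.8,0],0],[-1,[0,-0.8,0.25],0],[-1,[0,-0.8,0.45],0],[-1,[0,-0.8,0.6],0],[-1,[0,-0.8,0.6],0],[-1,[0,-0.8,0.6],0]])

```text
time: 12.67
tool_pos: [0.4544, 0.0467, 0.0713]
tool_rot: [-0.002, 0.707, 0.707, -0.002]
contact_force: [-0.6, -0.4, -3.7]
gripper_width: 0.514
grasp_force: 81.6
```

```bash
python3 -c "
from h import *
go(.46,.05,.062,0)
p=manip.grab_frame('side');save(p,'side4.png',(240,140,400,260),5)"
```

```text
t 12.67 tcp [0.4544 0.0467 0.0713] yawY 0.0 tilt 0.28 shift [0.022 0.037 0.062] turn 0.0 F [-0.6 -0.4 -3.7] w 0.514 g 81.6 j6 -0.06
```

View pics/side4.png

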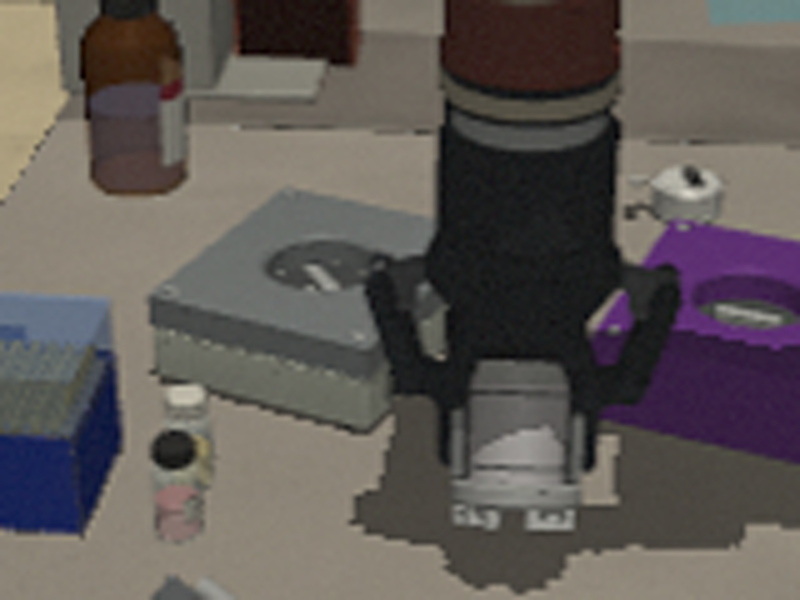

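The jar is now roughly 65–70° up, with its feet just above the bench at crop (515,515). I'll lower it and finish the pivot against the bench.

Call:
arm_command(moves=[[-1,[0,0,0.03],0],[-1,[0,0,0.06],0],[-1,[0,0,0.08],0],[-1,[0,0,0.08],0]])

```text
time: 13.05
tool_pos: [0.4557, 0.0466, 0.0613]
tool_rot: [0.0, 0.707, 0.707, -0.0]
contact_force: [-0.1, -0.1, -4.5]
gripper_width: 0.517
grasp_force: 81.7
```

Call:
arm_command(moves=[[-1,[0.02,0,0.02],0],[-1,[0.05,0,0.03],0],[-1,[0.05,0,0.03],0]])

```text
time: 13.3
tool_pos: [0.4554, 0.0548, 0.0565]
tool_rot: [-0.0, 0.707, 0.707, -0.0]
contact_force: [-0.2, -0.1, -4.2]
gripper_width: 0.518
grasp_force: 81.7
```

Call:
arm_command(moves=[[-1,[0.02,0,0.02],0],[-1,[0.05,0,0.03],0],[-1,[0.05,0,0.03],0]])

```text
time: 13.55
tool_pos: [0.4558, 0.0623, 0.0523]
tool_rot: [-0.0, 0.707, 0.707, 0.0]
contact_force: [-0.1, 0.7, -3.1]
gripper_width: 0.518
grasp_force: 82.2
```

Call:
arm_command(moves=[[-1,[0.02,0,0.02],0],[-1,[0.04,0,0.035],0],[-1,[0.04,0,0.035],0]])

```text
time: 13.8
tool_pos: [0.4583, 0.0656, 0.0514]
tool_rot: [0.003, 0.706, 0.708, -0.001]
contact_force: [-8.9, -7.8, 18.8]
gripper_width: 0.519
grasp_force: 85.0
```

```bash
python3 -c "
from h import *
go(.46,.05,.062,0);print(manip.state()['ft_torque'].round(2))"
```

```text
t 13.8 tcp [0.4583 0.0656 0.0514] yawY 0.12 tilt 0.4 shift [-0.104  0.011 -0.07 ] turn 0.0003 F [-8.9 -7.8 18.8] w 0.519 g 85.0 j6 -0.01
[-1.71  1.33 -0.07]
```

Call:
arm_command(moves=[[-1,[0,0,-0.02],0],[0.08,[0,0,-0.02],0],[0.08,[0,0,-0.02],0],[0.1,[0,0,-0.02],0],[0.12,[0,0,-0.02],0],[0.12,[0,0,-0.02],0],[0.2,[0,0,-0.02],0],[0.2,[0,0,-0.02],0]])

```text
time: 14.47
tool_pos: [0.4554, 0.0675, 0.0497]
tool_rot: [-0.0, 0.707, 0.707, -0.0]
contact_force: [1.0, 0.1, 2.3]
gripper_width: 0.599
grasp_force: 0.6
```

Call:
arm_command(moves=[[0.6,[0,0,-0.02],0],[1,[0,0,-0.02],0],[1,[0,0,-0.02],0],[1,[0,0,-0.02],0],[1,[0,0,-0.02],0],[1,[0,0,-0.02],0],[1,[0,0,-0.02],0],[1,[0,0,-0.02],0]])

```text
time: 15.13
tool_pos: [0.4556, 0.0676, 0.053]
tool_rot: [-0.0, 0.707, 0.707, -0.0]
contact_force: [0.1, -0.2, 0.5]
gripper_width: 1.0
grasp_force: 0.0
```

Call:
arm_command(moves=[[1,[0,0,-0.1],0],[1,[0,0,-0.3],0],[1,[0,0,-0.6],0],[1,[0,0,-0.9],0],[1,[0,0,-0.9],0],[1,[0,0,-0.9],0],[1,[0,0,-0.9],0]])

```text
time: 15.72
tool_pos: [0.4557, 0.0676, 0.1881]
tool_rot: [0.0, 0.707, 0.707, 0.0]
contact_force: [0.2, 0.6, -0.3]
gripper_width: 1.002
grasp_force: 0.0
```

Run:
```python
from h import *
import pickle
P={}
for n in('side','top'):
    p=manip.grab_frame(n);P[n]=p
    for o in('jar','jar_grip'):
        for d in manip.search_frame(p,o)[:3]: print(n,o,np.round(d['extent'],1),round(d['confidence'],2))
pickle.dump(P,open('P1.pkl','wb'))
a=cv2.resize(P['side']['frame'][170:270,290:390,::-1],(400,400),interpolation=cv2.INTER_CUBIC)
b=cv2.resize(P['top']['frame'][180:260,250:330,::-1],(400,400),interpolation=cv2.INTER_CUBIC)
cv2.imwrite('pics/up.png',np.hstack([a,b]))
go(.46,.05,.15,0)
```

```text
side jar [329.  223.1 353.9 268.6] 0.75
side jar [275.  216.9 282.2 238.1] 0.43
side jar_grip [326.4 218.9 354.1 266. ] 0.96
t 16.02 tcp [0.4547 0.0676 0.1862] yawY 0.01 tilt 0.19 shift [-0.117  0.036  0.241] turn 0.0 F [ 0.3 -0.2  0.1] w 1.0 g 0.0 j6 -0.01
```

View pics/up.png

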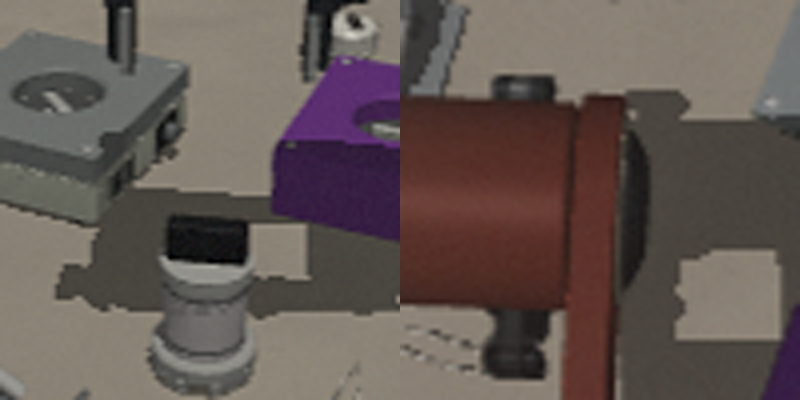

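The jar stands upright at side crop (208,320), released, with its black grip on top and nothing else disturbed. Now I move the arm aside for a clear top view and measure the grip and drive bar numerically.

Call:
arm_command(moves=[[1,[-0.3,0,-0.3],0],[1,[-0.6,0,-0.3],0],[1,[-0.98,0,-0.3],0],[1,[-0.98,0,-0.3],0],[1,[-0.98,0,-0.3],0]])

```text
time: 16.43
tool_pos: [0.4556, -0.0844, 0.2334]
tool_rot: [0.001, 0.709, 0.705, -0.001]
contact_force: [0.2, 0.0, 0.5]
gripper_width: 1.005
grasp_force: 0.0
```

Call:
arm_command(moves=[[1,[-0.3,0,0],0],[1,[-0.6,0,0],0],[1,[-0.8,0,0],0],[1,[-0.8,0,0],0],[1,[-0.8,0,0],0]])

```text
time: 16.85
tool_pos: [0.4553, -0.2004, 0.232]
tool_rot: [-0.001, 0.708, 0.706, -0.0]
contact_force: [-0.3, 0.2, -0.1]
gripper_width: 1.003
grasp_force: 0.0
```

```bash
cat > fit2.py <<'E'
from h import *
import pickle
from scipy.optimize import least_squares
P0=pickle.load(open('P0.pkl','rb'))
P={}
for n in('top','side'):
    P[n]=manip.grab_frame(n)
    for o in('jar','jar_grip'): 
        for d in manip.search_frame(P[n],o)[:2]: print(n,o,np.round(d['extent'],1),round(d['confidence'],2))
pickle.dump(P,open('P2.pkl','wb'))
th=np.linspace(0,2*np.pi,73)
grip=np.array([[x,y,z] for x in(-.007,.007) for y in(-.022,.022) for z in(.074,.096)])
def rect(p,uv,r,thr):
    g=cv2.cvtColor(p['frame'],cv2.COLOR_RGB2GRAY);u,v=map(int,uv)
    c=cv2.resize(g[v-r:v+r,u-r:u+r],None,fx=8,fy=8,interpolation=cv2.INTER_CUBIC)
    n,l,s,ce=cv2.connectedComponentsWithStats((c<thr).astype(np.uint8)); 
    k=min([i for i in range(1,n) if s[i,4]>300],key=lambda i:np.linalg.norm(ce[i]-8*r))
    cn=cv2.findContours((l==k).astype(np.uint8),cv2.RETR_EXTERNAL,cv2.CHAIN_APPROX_NONE)[0]
    cn=max(cn,key=len)[:,0].astype(float)
    return (cn+.5)/8-.5+[u-r,v-r],s[k]/8
obs=[]
for n in P:
    p=P[n]; uv=proj(p,[[.456,.068,.085]])[0]
    c,s=rect(p,uv,20,48); print(n,uv.round(1),'blob wh',s[2:4],'centre',c.mean(0).round(1))
    obs.append((p,c))
dirs=[(np.cos(t),np.sin(t)) for t in np.linspace(0,2*np.pi,24,endpoint=False)]
def res(v,ks=(0,1)):
    x,y,a=v;R=np.array([[np.cos(a),-np.sin(a),0],[np.sin(a),np.cos(a),0],[0,0,1]]);o=[]
    for k in ks:
        p,c=obs[k];q=proj(p,grip@R.T+[x,y,0]);o+=[(q@d).max()-(c@d).max() for d in map(np.array,dirs)]
    return o
for ks in((0,),(1,),(0,1)):
    s=least_squares(res,[.456,.068,-np.pi/2],args=(ks,),loss='soft_l1')
    print(ks,s.x[:2].round(4),'jar yaw',np.degrees(s.x[2]).round(1),'rms',np.sqrt(np.mean(np.square(res(s.x,ks)))).round(2))
# drive bar
for n,uvw in(('top',(.56,-.1405,.044)),('side',(.56,-.1405,.044))):
    p=P0[n];g=cv2.cvtColor(p['frame'],cv2.COLOR_RGB2GRAY).astype(float)
    # rectify the floor plane z=.044 onto a metric grid, 0.25 mm/px
    gr=np.arange(-.022,.022,.00025);X,Y=np.meshgrid(gr,gr)
    q=proj(p,np.c_[X.ravel()+.56,Y.ravel()-.1405,np.full(X.size,.044)]).astype(np.float32)
    w=cv2.remap(g.astype(np.float32),q[:,0].reshape(X.shape),q[:,1].reshape(X.shape),cv2.INTER_CUBIC)
    for thr in(110,130,150):
        m=(w>thr)&(X**2+Y**2<.022**2)
        xs=np.c_[X[m],Y[m]]
        if len(xs)<50: continue
        ev,V=np.linalg.eigh(np.cov(xs.T));print(n,thr,'bar centre',(xs.mean(0)+[.56,-.1405]).round(4),'angle',np.degrees(np.arctan2(V[1,1],V[0,1])).round(1)%180,'std mm',(1e3*np.sqrt(ev)).round(1))
E
python3 fit2.py; python3 -c "
from h import *
go(.456,.068,.2,90)"
```

```text
top jar [266.9 219.9 287.4 232.9] 0.52
top jar_grip [264.  217.8 284.7 236.9] 0.88
side jar [267.8 174.  337.2 228. ] 0.68
side jar [203.5 197.8 263.4 248.4] 0.63
side jar_grip [328.4 222.5 353.5 268.3] 0.75
top [279.  225.2] blob wh [ 3.875 15.   ] centre [274.8 224.8]
side [341.7 225.5] blob wh [20.75 12.25] centre [341.4 229.6]
(0,) [0.4553 0.0813] jar yaw -88.0 rms 1.44
(1,) [0.4565 0.0835] jar yaw -89.6 rms 1.2
(0, 1) [0.4562 0.0824] jar yaw -88.0 rms 1.35
top 110 bar centre [ 0.5625 -0.1401] angle 117.1 std mm [4.1 7.7]
top 130 bar centre [ 0.5629 -0.1402] angle 118.7 std mm [3.6 7.4]
top 150 bar centre [ 0.5626 -0.14  ] angle 115.3 std mm [1.9 8.6]
side 110 bar centre [ 0.5645 -0.139 ] angle 113.6 std mm [3.8 9.3]
side 130 bar centre [ 0.5642 -0.1406] angle 120.3 std mm [1.3 8.5]
t 17.15 tcp [ 0.4558 -0.1982  0.2329] yawY 0.12 tilt 0.02 shift [1.774 0.005 0.22 ] turn -0.2497 F [-0.9  0.   0.2] w 0.999 g 0.0 j6 -0.56
```

The jar grip is at (0.456, 0.0825) with yaw ≈ −88.5°, and both views agree. The bar is at ≈118°, and the well centre is ≈(0.561, −0.1405). Now I regrasp from above across the bar grip.

Call:
arm_command(moves=[[1,[0.3,0,0],0.018],[1,[0.6,0,0],0.036],[1,[0.94,0,0],0.054],[1,[0.94,0,0],0.072],[1,[0.94,0,0],0.09],[1,[0.94,0,0],0.09]])

```text
time: 17.65
tool_pos: [0.4556, -0.0563, 0.2332]
tool_rot: [0.0, 0.876, 0.483, 0.0]
contact_force: [0.2, -0.2, 0.1]
gripper_width: 1.0
grasp_force: 0.0
```

```bash
python3 -c "
from h import *
go(.456,.0825,.2,91.5)"
```

```text
t 17.65 tcp [ 0.4556 -0.0563  0.2332] yawY -32.25 tilt 0.04 shift [ 0.784 -0.491  0.221] turn 0.1563 F [ 0.2 -0.2  0.1] w 1.0 g 0.0 j6 0.28
```

Call:
arm_command(moves=[[1,[0.26,-0.16,0],0.018],[1,[0.52,-0.32,0],0.036],[1,[0.784,-0.491,0],0.054],[1,[0.784,-0.491,0],0.072],[1,[0.784,-0.491,0.1],0.09],[1,[0.784,-0.491,0.2],0.108],[1,[0.784,-0.491,0.3],0.126],[1,[0.784,-0.491,0.4],0.144],[1,[0.784,-0.491,0.5],0.156],[1,[0.784,-0.491,0.5],0.156],[1,[0.784,-0.491,0.5],0.156]])

```text
time: 18.57
tool_pos: [0.456, 0.0802, 0.1574]
tool_rot: [0.0, 1.0, 0.014, -0.001]
contact_force: [0.2, -0.6, 0.7]
gripper_width: 1.003
grasp_force: 0.0
```

```bash
python3 -c "
from h import *
go(.456,.0825,.102,91.5)"
```

```text
t 18.57 tcp [0.456  0.0802 0.1574] yawY -88.34 tilt 0.11 shift [ 0.002 -0.016  0.369] turn 0.0004 F [ 0.2 -0.6  0.7] w 1.003 g 0.0 j6 1.55
```

Call:
arm_command(moves=[[1,[0,-0.015,0.15],0],[1,[0,-0.015,0.3],0],[1,[0,-0.015,0.36],0],[1,[0,-0.015,0.36],0],[1,[0,-0.015,0.36],0]])

```text
time: 18.98
tool_pos: [0.4569, 0.0825, 0.1048]
tool_rot: [0.0, 1.0, 0.013, 0.0]
contact_force: [0.4, -0.5, -0.2]
gripper_width: 0.998
grasp_force: 0.0
```

Call:
arm_command(moves=[[-1,[0,0,0],0],[-1,[0,0,0],0],[-1,[0,0,0],0],[-1,[0,0,0],0],[-1,[0,0,0],0],[-1,[0,0,0],0],[-1,[0,0,0],0],[-1,[0,0,0],0],[-1,[0,0,0],0],[-1,[0,0,0],0],[-1,[0,0,0],0],[-1,[0,0,0],0]])

```text
time: 19.98
tool_pos: [0.4565, 0.0827, 0.1045]
tool_rot: [-0.0, 1.0, 0.013, -0.0]
contact_force: [-2.8, 1.2, 6.5]
gripper_width: 0.146
grasp_force: 60.7
```

```bash
python3 -c "
from h import *
go(.456,.0825,.102,91.5)"
```

```text
t 19.98 tcp [0.4565 0.0827 0.1045] yawY -88.55 tilt 0.02 shift [-0.003  0.001  0.017] turn -0.0001 F [-2.8  1.2  6.5] w 0.146 g 60.7 j6 1.56
```

Call:
arm_command(moves=[[-1,[0,0,-0.15],0],[-1,[0,0,-0.35],0],[-1,[0,0,-0.55],0],[-1,[0,0,-0.6],0],[-1,[0,0,-0.6],0],[-1,[0,0,-0.6],0]])

```text
time: 20.48
tool_pos: [0.4557, 0.0825, 0.1922]
tool_rot: [0.0, 1.0, 0.013, -0.001]
contact_force: [0.6, 0.6, -6.0]
gripper_width: 0.145
grasp_force: 59.4
```

```bash
python3 -c "
from h import *
go(.561,-.1405,.194,-62)"
```

```text
t 20.48 tcp [0.4557 0.0825 0.1922] yawY -88.55 tilt 0.1 shift [ 0.664  1.504 -0.013] turn -0.0738 F [ 0.6  0.6 -6. ] w 0.145 g 59.4 j6 1.56
```

Call:
arm_command(moves=[[-1,[0.11,0.25,0],-0.018],[-1,[0.22,0.5,0],-0.036],[-1,[0.32,0.74,0],-0.054],[-1,[0.4,0.95,0],-0.072],[-1,[0.4,0.95,0],-0.074],[-1,[0.4,0.95,0],-0.074]])

```text
time: 20.98
tool_pos: [0.5188, -0.0597, 0.1903]
tool_rot: [-0.002, 0.971, 0.241, -0.003]
contact_force: [0.4, 0.3, -4.4]
gripper_width: 0.147
grasp_force: 60.0
```

```bash
python3 -c "
from h import *
go(.561,-.1405,.194,-62)"
```

```text
t 20.98 tcp [ 0.5188 -0.0597  0.1903] yawY -62.11 tilt 0.35 shift [-0.003  0.608 -0.027] turn -0.0003 F [ 0.4  0.3 -4.4] w 0.147 g 60.0 j6 0.83
```

Call:
arm_command(moves=[[-1,[0,0.25,0],0],[-1,[0,0.5,0],0],[-1,[0,0.61,0],0],[-1,[0,0.61,0],0],[-1,[0,0.61,0],0],[-1,[0,0.61,0],0]])

```text
time: 21.48
tool_pos: [0.5618, -0.1375, 0.1918]
tool_rot: [-0.001, 0.97, 0.243, -0.002]
contact_force: [0.6, -0.2, -4.8]
gripper_width: 0.146
grasp_force: 60.3
```

Run:
```python
from h import *
import pickle
P0=pickle.load(open('P0.pkl','rb'))
for n in('top','side'):
    p=P0[n];g=cv2.cvtColor(p['frame'],cv2.COLOR_RGB2GRAY).astype(np.float32)
    gr=np.arange(-.05,.05,.0005);X,Y=np.meshgrid(gr,gr)
    q=proj(p,np.c_[X.ravel()+.56,Y.ravel()-.1405,np.full(X.size,.054)]).astype(np.float32)
    w=cv2.remap(g,q[:,0].reshape(X.shape),q[:,1].reshape(X.shape),cv2.INTER_CUBIC)
    med=np.median(w[X**2+Y**2>.04**2]);m=(w<med*.78)
    nn,l,s,c=cv2.connectedComponentsWithStats(m.astype(np.uint8));k=1+np.argmax(s[1:,4])
    cn=max(cv2.findContours((l==k).astype(np.uint8),cv2.RETR_EXTERNAL,cv2.CHAIN_APPROX_NONE)[0],key=len)
    e=cv2.fitEllipse(cn);print(n,med,'centre',(np.array(e[0])*.0005-.05+[.56,-.1405]).round(4),'axes mm',np.round(np.array(e[1])*.5,1),s[k,:4])
go(.561,-.1405,.194,-62)
```

```text
top 103.910416 centre [ 0.5627 -0.1389] axes mm [63.7 66.2] [ 38  36 133 133]
side 101.821785 centre [ 0.5628 -0.1386] axes mm [53.6 64.2] [ 43  49 129 116]
t 21.48 tcp [ 0.5618 -0.1375  0.1918] yawY -61.88 tilt 0.24 shift [-0.014  0.015 -0.014] turn 0.0003 F [ 0.6 -0.2 -4.8] w 0.146 g 60.3 j6 0.71
```

Call:
arm_command(moves=[[-1,[0,0,0.08],0],[-1,[0,0,0.16],0],[-1,[0,0,0.16],0],[-1,[0,0,0.16],0]])

```text
time: 21.82
tool_pos: [0.5616, -0.138, 0.1676]
tool_rot: [-0.001, 0.97, 0.243, -0.002]
contact_force: [-0.6, -0.1, -4.3]
gripper_width: 0.145
grasp_force: 60.3
```

```bash
python3 -c "
from h import *
go(.562,-.1393,.1485,-62)"
```

```text
t 21.82 tcp [ 0.5616 -0.138   0.1676] yawY -61.87 tilt 0.25 shift [-0.002  0.009  0.128] turn 0.0004 F [-0.6 -0.1 -4.3] w 0.145 g 60.3 j6 0.71
```

Call:
arm_command(moves=[[-1,[-0.002,0.009,0.02],0],[-1,[-0.002,0.009,0.04],0],[-1,[-0.002,0.009,0.06],0],[-1,[-0.002,0.009,0.06],0]])

```text
time: 22.15
tool_pos: [0.5632, -0.1404, 0.1604]
tool_rot: [-0.0, 0.97, 0.243, -0.0]
contact_force: [-0.4, -0.7, -5.7]
gripper_width: 0.15
grasp_force: 60.3
```

Call:
arm_command(moves=[[-1,[0,0,0.015],0],[-1,[0,0,0.03],0],[-1,[0,0,0.03],0]])

```text
time: 22.4
tool_pos: [0.5632, -0.1404, 0.156]
tool_rot: [-0.0, 0.97, 0.243, -0.0]
contact_force: [0.0, 0.6, -5.2]
gripper_width: 0.144
grasp_force: 60.3
```

Call:
arm_command(moves=[[-1,[-0.003,-0.01,0.015],0],[-1,[-0.003,-0.01,0.025],0],[-1,[-0.003,-0.01,0.025],0]])

```text
time: 22.65
tool_pos: [0.5621, -0.1392, 0.1523]
tool_rot: [-0.0, 0.97, 0.243, -0.0]
contact_force: [-0.1, 0.5, -4.6]
gripper_width: 0.147
grasp_force: 60.3
```

Call:
arm_command(moves=[[-1,[0,0,0.015],0],[-1,[0,0,0.025],0],[-1,[0,0,0.025],0]])

```text
time: 22.9
tool_pos: [0.5622, -0.1392, 0.1486]
tool_rot: [-0.0, 0.97, 0.243, -0.0]
contact_force: [-0.1, -0.1, -4.8]
gripper_width: 0.144
grasp_force: 60.3
```

In the well, 5 mm below its mouth, with no contact yet. I continue gently.

Call:
arm_command(moves=[[-1,[0,0,0.015],0],[-1,[0,0,0.02],0],[-1,[0,0,0.02],0]])

```text
time: 23.15
tool_pos: [0.5627, -0.1395, 0.1461]
tool_rot: [0.0, 0.97, 0.243, 0.0]
contact_force: [1.8, -0.9, -5.1]
gripper_width: 0.146
grasp_force: 60.3
```

Call:
arm_command(moves=[[-1,[0,0,0.01],0],[-1,[0,0,0.02],0],[-1,[0,0,0.02],0]])

```text
time: 23.4
tool_pos: [0.5627, -0.1395, 0.1431]
tool_rot: [0.0, 0.97, 0.243, 0.0]
contact_force: [1.6, -1.1, -4.3]
gripper_width: 0.143
grasp_force: 60.3
```

Call:
arm_command(moves=[[-1,[0,0,0.01],0],[-1,[0,0,0.015],0],[-1,[0,0,0.015],0]])

```text
time: 23.65
tool_pos: [0.5627, -0.1395, 0.1409]
tool_rot: [0.0, 0.97, 0.243, 0.0]
contact_force: [1.9, 0.2, -4.8]
gripper_width: 0.143
grasp_force: 60.4
```

Call:
arm_command(moves=[[-1,[0,0,0.01],0],[-1,[0,0,0.015],0],[-1,[0,0,0.015],0]])

```text
time: 23.9
tool_pos: [0.563, -0.1395, 0.1404]
tool_rot: [0.0, 0.97, 0.243, 0.0]
contact_force: [-1.5, 1.0, 4.5]
gripper_width: 0.148
grasp_force: 61.5
```

Contact came at TCP 0.1404. The home height is 0.1045 + 0.036 = 0.1405, while riding on the bar would be 0.1485, so the jar is home. I release and retreat.

Call:
arm_command(moves=[[-1,[0,0,0],0],[-0.5,[0,0,0],0],[-0.3,[0,0,0],0],[0,[0,0,0],0],[1,[0,0,0],0],[1,[0,0,0],0],[1,[0,0,0],0],[1,[0,0,0],0],[1,[0,0,0],0],[1,[0,0,0],0],[1,[0,0,0],0]])

```text
time: 24.82
tool_pos: [0.5624, -0.1394, 0.1386]
tool_rot: [0.0, 0.97, 0.243, 0.0]
contact_force: [-0.4, -0.1, -0.3]
gripper_width: 0.999
grasp_force: 0.0
```

Call:
arm_command(moves=[[1,[0,0,-0.2],0],[1,[0,0,-0.5],0],[1,[0,0,-0.8],0],[1,[0,0,-0.95],0],[1,[0,0,-0.95],0],[1,[0,0,-0.95],0],[1,[0,0,-0.95],0]])

```text
time: 25.4
tool_pos: [0.5621, -0.1392, 0.2804]
tool_rot: [-0.0, 0.97, 0.243, -0.0]
contact_force: [-0.6, 0.4, -0.6]
gripper_width: 0.999
grasp_force: 0.0
```

Run:
```python
from h import *
p=manip.grab_frame('side')
g=cv2.cvtColor(p['frame'],cv2.COLOR_RGB2GRAY)
grip=np.array([[x,y,z] for x in(-.007,.007) for y in(-.022,.022) for z in(.074,.096)])
a=np.radians(-61.9);R=np.array([[np.cos(a),-np.sin(a),0],[np.sin(a),np.cos(a),0],[0,0,1]])
for zz in(.036,.044):
    q=proj(p,grip@R.T+[.5625,-.1395,zz]);print('expected bbox',zz,q.min(0).round(1),q.max(0).round(1))
u,v=proj(p,[[.5625,-.1395,.121]])[0].astype(int)
n,l,s,c=cv2.connectedComponentsWithStats((cv2.resize(g[v-20:v+20,u-20:u+20],None,fx=4,fy=4,interpolation=cv2.INTER_CUBIC)<50).astype(np.uint8))
for k in range(1,n):
    if s[k,4]>400: x,y,w,h=s[k,:4]/4;print('dark',x+u-20,y+v-20,x+w+u-20,y+h+v-20)
go(.56,-.14,.2)
```

```text
expected bbox 0.036 [295.3 163.5] [312.9 175.7]
expected bbox 0.044 [295.2 160.7] [312.9 172.9]
dark 287.5 149.0 311.0 153.25
dark 296.5 164.25 312.5 175.5
t 25.45 tcp [ 0.5617 -0.1391  0.2792] yawY -61.91 tilt 0.16 shift [-0.012  0.001  0.528] turn 0 F [-0.5  1.3 -0.4] w 0.999 g 0.0 j6 0.71
```

The grip's outline (296.5,164.3)–(312.5,175.5) matches the fully-home prediction and not the riding one.

```bash
python3 -c "
from plant import manip
print(manip.job_done())"
```

```text
the job is handed in; nothing more can be done
None
```

I handed the job in at about 25 s with the jar upright, released and fully home in the grey drive's well; the height at contact and the final side picture both agree with that.

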